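# Feel along the test chamber's lid seal and stop on the lump

## Robot

A 6-joint arm with a two-finger parallel gripper is mounted at the origin on the work surface. World frame = base frame: x ahead of the robot, y to its left, z up, the work surface at z = 0. Lengths are in m, angles in degrees, forces in N, time in s.
With the tool pointing down it reaches from about 0.3 to 0.825 m from the base axis. Payload 5.4 kg.
Tool frame: the origin (TCP) lies between the finger pads; the fingertips stand 25 mm ahead of it and the grasp point (between the pads) lies 6 mm ahead of it (env.tip_extent is the distance from the TCP to the fingertips, in m); z points along the fingers, y is the line along which they close (so a half turn about z gives the same grasp; the last joint's range is limited). The gripper opens to 92 mm and grips with 3 to 60 N. Pads are 20 mm wide; open, the fingers measure 128 mm over their backs; the gripper's body (75 mm by 189 mm) begins 69 mm behind the grasp point.
Start: joints at [51.331, 9.076, 91.501, -0, 79.423, -12.038], TCP at [0.258, 0.514, 0.24] pointing down, gripper open.
Joint ranges: [-166.64, 166.64], [-54.1, 131.32], [10.49, 154.53], [-73.88, 253.88], [9.74, 151.15], [-171.62, 171.62]. Speed limits (degrees/s): [147.25, 147.25, 180, 180, 180, 180].

## Interface

Orientations are given as [roll, pitch, yaw] about the fixed x, y, z axes, in that order (R = Rz(yaw) Ry(pitch) Rx(roll)).
In Python, from rig import env gives the robot as it stands.
- The arm moves only by the tool send_rows, never from a script. Its arguments are lists of equal length, an entry for each row: "offset": the shift along the tool's x, y, z in m, a list of three; "delta_rot": the turn, a rotation vector about the tool's x, y, z in degrees, a list of three; "hand": the finger opening in m, from 0 to 0.0919. In form: {"offset": [[dx, dy, dz], ...], "delta_rot": [[ax, ay, az], ...], "hand": [hand, ...]}. A call has exactly 8 rows; each row is the pose to reach, as a shift and turn from the pose commanded when the call began, along the tool's axes at that moment; what a row does not reach only later rows make up. A row lasts 1/10 s, in which the tool goes at most 50 mm and 8.59 degrees, less where a joint would pass 70% of its speed; a pose out of reach is approached as far as the arm can. A call with a gripper value outside its range is refused whole. The fingers move at their own pace and stop on an object; "newtons" is the grip in N (left out, the last holds). Time passes only in rows, so rows that repeat a pose let the fingers close, or fill a call up. It gives the time, the measured TCP pose, the force, the opening and the grip force at its end, in the units of the state.
- env.get_state(): the state, without advancing time (a new reading comes with each control period).
- env.camera(name): name is "side" or "top" or "wrist"; returns a dict with "color" (384x512x3 uint8, red, green, blue), "range_z" (384x512 float32, m along the optical axis (not along the pixel's ray), 0 where there is no reading), "mtx" (3x3 intrinsics, pixels), "k1" (the pictures are not rectified: a ray, as slopes to the right and down, at radius r is drawn at 1 + k1 r^2 times it, then the intrinsics apply), "rvec" (rotation vector, rad) and "tvec" (3), from world to camera coordinates, as OpenCV has them. Camera axes: x right, y down, z forward; pixel columns grow to the right and rows downward; lengths in m; the calibration is good to about 2 mm. A picture is of the moment at which its call begins.
- env.close_job(): hands the job in; it is judged then, once.
The state is a dict: "time": time; "joint_pos": joint angles; "joint_velocities": joint speeds; "effort": joint torques, N m; "tcp_pos": TCP position; "ee_rot": TCP orientation; "wrist_force": force on the tool from outside, world axes, zero at the start; "moment": the same for the moment, N m; "opening": opening from 0.0 (shut) to 1.0 (fully open); "grip_force": force on a finger pad.
Only numpy, scipy, OpenCV 4.12 (cv2) and the standard library are available. Lean on these libraries where they do the work, as an engineer would, in place of code of your own. Each camera call takes 0.05 s, during which the arm holds its last target. There are 200 camera calls.

## Task

Check the rubber lid seal of the open hose test chamber by feel: with the fingers held together, put the fingertips on the seal at the front corner next to the inlet valve and slide them, lightly touching all the way, along the front and round the other front corner onto the side, until you come to the lump of dried sealant. Stop there and finish with the fingertips still resting gently on the lump, to show where it is. Pick nothing up and leave the loose things where they are.

Things in the scene. Friction and masses are not known exactly. Their poses are not given: they have to be found in the camera images.
- chamber: Fixed stainless-steel test chamber: an open tub 450 mm wide (its y), 270 mm deep (its x), flat rim 122 mm above the bench, lid off; place and yaw vary. Origin: centre of its underside, on the bench; z up, x away from the robot (front at -x), y towards the end with the brass inlet valve (blue lever) and gauge, which stay below the rim.
- seal: Black sponge-rubber lid seal: a bead 14 mm wide, a closed loop on the rim, crest 12 mm above the rim. Centreline: rectangle 400 mm (chamber y) by 220 mm (x), corner radius 35 mm. Origin: centre of the loop, at crest height (134 mm above the bench untouched); axes as the chamber's. The loop yields downwards: starts at about 1 N, plus 0.6 N per mm, hard after 9 mm; over 20 N damages it.
- seal_start (a point): Point on the crest of the seal's front run, at its inlet-valve (+y) end, where the straight run leaves the corner: chamber frame (-110, +165) mm. Tracing starts here or on the corner beside it.
- seal_corner (a point): Point on the crest at the other (-y) end of the front run, where the straight run enters the 35 mm corner: chamber frame (-110, -165) mm.
- seal_side (a point): Point on the crest where that corner ends and the side run, which leads away from the robot side (chamber +x), begins: chamber frame (-75, -200) mm.
- lump: Pale lump of dried thread sealant stuck fast on the crest of the -y side run: a low dome 30 mm across with gently sloping flanks, rising 3 mm above the crest. Origin: its top, on the seal's centreline; axes as the chamber's. Found 45 to 110 mm past seal_side.
- adapter: Loose brass hose adapter, standing, 52 mm tall, 32 mm across, on the bench beyond the chamber's -y end. Leave alone. Origin: centre of its underside.
- spanner: Loose steel spanner 190 mm long, lying on the bench in front of the chamber. Leave alone. Origin: middle of its underside.
- dialgauge: Loose round pressure gauge 62 mm across, 27 mm tall, lying face up with a brass stem, on the bench in front of the inlet-valve end. Leave alone. Origin: centre of its underside.
- plug: Loose steel and brass blanking plug, 28 mm across, 34 mm tall, standing on the chamber's floor. Leave alone. Origin: centre of its underside.

How it is judged:
By the outcome, as a careful person would: the job done as asked, in the order asked, and still so for the second after the job is handed in, while the arm keeps its last pose, push and grip.
It also fails if it takes over 58 s, if anything falls off the work surface, if the arm or the gripper's body presses on something with over 40 N, if the wrist force passes 120 N, or if a joint passes its speed limit or range.

## Working session

There is one attempt and no reset: what is moved stays moved. The work goes in short steps, Python scripts to look and compute and a tool call to move; the robot and the scene stay as the last step left them, time stands still between calls to the robot, and variables do not carry over. Pictures are saved under pics/ and viewed, at most 10 in all, crops included, and the job is handed in when it is done.

Besides the shell and the picture viewer there is one more tool, called after ">>>" in YAML: its name, and indented under it one key for each argument. send_rows: Moves the arm, as the interface text tells. Its arguments: {"type":"object","properties":{"offset":{"type":"array","items":{"type":"array","items":{"type":"number"}}},"delta_rot":{"type":"array","items":{"type":"array","items":{"type":"number"}}},"hand":{"type":"array","items":{"type":"number"}},"newtons":{"type":"number"}},"required":["offset","delta_rot","hand"]}

```bash
ls; mkdir -p pics; cat > h.py <<'E'
import numpy as np, cv2, pickle
from scipy.spatial.transform import Rotation as R
def cap(env,n):
    c=env.camera(n); pickle.dump(c,open(n+'.pkl','wb')); cv2.imwrite(f'pics/{n}_{len(__import__("os").listdir("pics"))}.png',c['color'][:,:,::-1]); return c
def load(n): return pickle.load(open(n+'.pkl','rb'))
def rays(c,uv):
    K=c['mtx']; uv=np.asarray(uv,float).reshape(-1,2)
    d=np.c_[(uv[:,0]-K[0,2])/K[0,0],(uv[:,1]-K[1,2])/K[1,1]]; s=d.copy()
    for _ in range(20): s=d/(1+c['k1']*(s**2).sum(1,keepdims=True))
    return np.c_[s,np.ones(len(s))]
def world(c,uv,z=None):
    r=rays(c,uv); M=cv2.Rodrigues(np.asarray(c['rvec'],float))[0]; t=np.asarray(c['tvec'],float).ravel()
    o=-M.T@t; w=r@M
    if z is not None: return o+w*((z-o[2])/w[:,2:])
    uvi=np.round(np.asarray(uv).reshape(-1,2)).astype(int)
    return o+w*c['range_z'][uvi[:,1],uvi[:,0]][:,None]
E
python3 - <<'E'
from h import *
from rig import env
s=env.get_state(); print(s, env.tip_extent)
for n in('top','side'): 
    c=cap(env,n); print(n,c['k1'],c['mtx'][0,0],-cv2.Rodrigues(np.array(c['rvec']))[0].T@np.ravel(c['tvec']))
E
ls pics
```

```text
pics
{'time': 0.0, 'joint_pos': array([ 5.13331247e+01,  9.11218618e+00,  9.15688948e+01,  1.05575002e-03,
        7.94236328e+01, -1.20384929e+01]), 'joint_velocities': array([ 0.09427929, -0.02301586,  0.04166189,  0.03526311, -0.09371957,
        0.00218687]), 'effort': array([-5.04108243e-05, -3.85550916e+01, -3.22118819e+01,  7.02351658e-02,
        3.75316653e-02, -1.47847222e-04]), 'tcp_pos': array([0.25737811, 0.51355398, 0.23865209]), 'ee_rot': array([-1.79897805e+02, -2.28546593e-02,  1.53371402e+02]), 'wrist_force': array([ 0.29465236, -0.55385829,  0.31449558]), 'moment': array([ 0.02328191, -0.0063941 , -0.0721642 ]), 'grip_force': 0.0, 'opening': 1.0016810548252875} 0.025
top -0.023998373782639117 352.30004227408733 [0.42210977 0.05569228 1.06393543]
side -0.1687670949659648 434.67424916191715 [ 0.34923827 -0.81619973  0.7485854 ]
side_1.png
top_0.png
```

View pics/top_0.png

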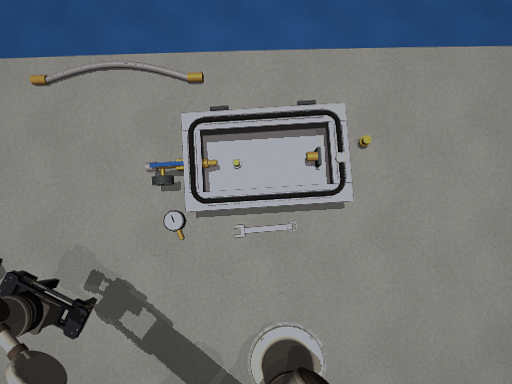

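View pics/side_1.png

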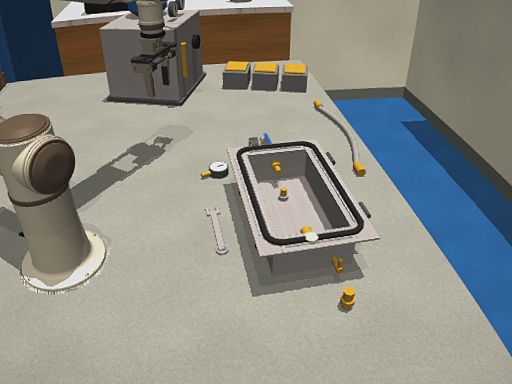

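The top view has the chamber at columns 182–350, rows 104–212. The valve is on the left (+y), and the pale lump is at about (340,157) on the right side run. In the side view the lump is at about (311,237). Next I'll fit the seal loop in both views.

```bash
cat > fit.py <<'E'
from h import *
from scipy.optimize import least_squares
def sdf(p): # signed distance to centreline, chamber frame
    q=np.abs(p)-np.array([110-.0,200])/1000+.035
    return np.hypot(*np.maximum(q,0).T)+np.minimum(q.max(1),0)-.035
def local(P,x): 
    a=x[2]; return (P[:,:2]-x[:2])@np.array([[np.cos(a),-np.sin(a)],[np.sin(a),np.cos(a)]])
def fit(P,x):
    for tol in(.03,.015,.010):
        Q=P[np.abs(sdf(local(P,x)))<tol]
        x=least_squares(lambda v:sdf(local(Q,v)),x,loss='soft_l1',f_scale=.005).x
    return x,len(Q),np.std(sdf(local(Q,x)))
E
python3 - <<'E'
from fit import *
for n,lu in(('top',(340.5,157)),('side',(311,237))):
    c=load(n); hsv=c['color'].max(2)
    v,u=np.nonzero(hsv<50); uv=np.c_[u,v]
    P=world(c,uv,.132); D=world(c,uv)
    x0=np.array([.545,.04,0.03]) if n=='top' else x
    ok=np.abs(D[:,2]-.132)<.012
    x,m,s=fit(P[ok],x0)
    print(n,x[:2],np.degrees(x[2]),m,s,'z med',np.median(D[ok&(np.abs(sdf(local(P,x)))<.004)][:,2]))
    L=world(c,[lu],.137); print('lump',L,local(L,x),world(c,[lu]))
    for z in(.12,.132,.144): print(z,fit(world(c,uv,z)[ok],x)[::2])
E
```

```text
top [0.58814472 0.0488017 ] 2.2649608410574475 1922 0.0036157342609850203 z med 0.13462733578851732
lump [[ 0.57949606 -0.14986129  0.137     ]] [[-0.01649322 -0.19816598]] [[ 0.57923272 -0.14951737  0.1385509 ]]
0.12 (array([0.59024614, 0.04895802, 0.03931493]), np.float64(0.003653150946951884))
0.132 (array([0.58814472, 0.0488017 , 0.03953102]), np.float64(0.0036157342614055623))
0.144 (array([0.58604779, 0.04854739, 0.0396831 ]), np.float64(0.003651955520089162))
side [0.58723403 0.04227038] 2.1426100289217582 1464 0.004375333531083127 z med 0.1319664946701422
lump [[ 0.57814505 -0.15993104  0.137     ]] [[-0.01664231 -0.20172025]] [[ 0.57869044 -0.15836741  0.13554283]]
0.12 (array([0.59191559, 0.05680805, 0.0378172 ]), np.float64(0.004336127850140869))
0.132 (array([0.58723403, 0.04227038, 0.0373956 ]), np.float64(0.004375333531082593))
0.144 (array([0.58245665, 0.02743091, 0.03728721]), np.float64(0.003946068493407763))
```

```bash
cat > mv.py <<'E'
from h import *
# chamber pose estimate
C=[.5881,.0488,np.radians(2.25)]
def ch(x,y,z): a=C[2]; return np.array([C[0]+x*np.cos(a)-y*np.sin(a),C[1]+x*np.sin(a)+y*np.cos(a),z])
def rel(p0,e0,p1,e1):
    A=R.from_euler('xyz',e0,degrees=True);B=R.from_euler('xyz',e1,degrees=True)
    return np.round(A.inv().apply(np.array(p1)-p0),4),np.round((A.inv()*B).as_rotvec(degrees=True),2)
E
python3 - <<'E'
from mv import *
print(ch(-.11,.17,.24),rel([.258,.514,.24],[180,0,153.37],ch(-.11,.17,.22),[180,0,182.25]))
E
```

```text
[0.47151064 0.21435036 0.24      ] (array([-0.3252, -0.1722,  0.02  ]), array([  0.  ,   0.  , -28.88]))
```

>>> send_rows:
  offset:
    - [-0.03,-0.016,0.0]
    - [-0.07,-0.037,0.0]
    - [-0.115,-0.061,0.0]
    - [-0.16,-0.085,0.005]
    - [-0.205,-0.109,0.01]
    - [-0.25,-0.132,0.015]
    - [-0.29,-0.154,0.02]
    - [-0.325,-0.172,0.02]
  delta_rot:
    - [0,0,-3]
    - [0,0,-7]
    - [0,0,-11]
    - [0,0,-15]
    - [0,0,-19]
    - [0,0,-23]
    - [0,0,-26]
    - [0,0,-28.9]
  hand: [0,0,0,0,0,0,0,0]
  newtons: 10

```text
time: 0.9
tcp_pos: [0.4716, 0.212, 0.2184]
ee_rot: [-180.0, -0.1, -177.7]
wrist_force: [0.3, 0.1, 0.5]
opening: 0.327
grip_force: 0.0
```

```bash
python3 - <<'E'
from fit import *
from rig import env
c=cap(env,'wrist'); s=env.get_state(); print({k:s[k] for k in('time','tcp_pos','ee_rot','wrist_force','opening','grip_force')})
v,u=np.nonzero(c['color'].max(2)<50); uv=np.c_[u,v]; D=world(c,uv); P=world(c,uv,.132); ok=(np.abs(D[:,2]-.132)<.015)&(np.abs(sdf(local(P,[.5881,.0488,.0393])))<.02)
print(ok.sum(),np.median(D[ok],0), np.c_[P[ok][::150], local(P[ok][::150],[.5881,.0488,.0393])])
E
ls pics
```

```text
{'time': 0.95, 'tcp_pos': array([0.47479445, 0.20813064, 0.21892281]), 'ee_rot': array([-1.79787926e+02,  5.75348496e-02, -1.77765181e+02]), 'wrist_force': array([ 1.01983902, -3.81566973,  0.51721935]), 'opening': 0.2824602336889198, 'grip_force': 0.0}
4563 [0.47614523 0.14767149 0.1334082 ] [[ 0.47029514  0.12368642  0.132      -0.11477162  0.07945714]
 [ 0.47384781  0.05826434  0.132      -0.11379212  0.01394599]
 [ 0.46911537  0.16978699  0.132      -0.11413919  0.12556846]
 [ 0.47321995  0.09004545  0.132      -0.11317081  0.04572723]
 [ 0.4686041   0.20026592  0.132      -0.11345256  0.15604395]
 [ 0.47271536  0.11916414  0.132      -0.11253095  0.07484326]
 [ 0.47737488  0.03102844  0.132      -0.11133786 -0.01340746]
 [ 0.47231432  0.14610994  0.132      -0.11187298  0.10178401]
 [ 0.47695449  0.0571106   0.132      -0.11073316  0.01267108]
 [ 0.4720634   0.1697801   0.132      -0.11119371  0.12544575]
 [ 0.47662311  0.08135691  0.132      -0.11011166  0.03691168]
 [ 0.47192127  0.19113066  0.132      -0.11049686  0.14678541]
 [ 0.47643254  0.10260498  0.132      -0.10946725 
[... 480 characters left out ...]
 0.132      -0.10674956  0.12812723]
 [ 0.48147245  0.07548138  0.132      -0.10549691  0.03085016]
 [ 0.47654752  0.18693551  0.132      -0.10603902  0.14241173]
 [ 0.4815534   0.09010527  0.132      -0.10484145  0.04545958]
 [ 0.4767647   0.19978509  0.132      -0.10531714  0.15524286]
 [ 0.47903927  0.16328337  0.132      -0.10447848  0.11867996]
 [ 0.47771994  0.23197983  0.132      -0.10309771  0.18737521]
 [ 0.48755192  0.23258022  0.132      -0.09324974  0.18758884]
 [ 0.57704471  0.2486949   0.132      -0.00319291  0.20017491]
 [ 0.58972669  0.24480589  0.132       0.00932648  0.19579063]
 [ 0.60286598  0.23999527  0.132       0.02226661  0.19046749]]
side_1.png
top_0.png
wrist_2.png
```

>>> send_rows:
  offset:
    - [0,0,0]
    - [0,0,0.005]
    - [0,0,0.015]
    - [0,0,0.025]
    - [0,0,0.035]
    - [0,0,0.042]
    - [0,0,0.045]
    - [0,0,0.045]
  delta_rot:
    - [0,0,0]
    - [0,0,0]
    - [0,0,0]
    - [0,0,0]
    - [0,0,0]
    - [0,0,0]
    - [0,0,0]
    - [0,0,0]
  hand: [0,0,0,0,0,0,0,0]

```text
time: 1.75
tcp_pos: [0.4708, 0.2146, 0.174]
ee_rot: [-180.0, -0.1, -177.7]
wrist_force: [0.6, -0.8, -0.5]
opening: 0.007
grip_force: 0.0
```

```bash
cat > st.py <<'E'
from fit import *
from mv import C
from rig import env
import sys
c=cap(env,'wrist') if len(sys.argv)>1 else None
s=env.get_state(); np.set_printoptions(precision=4,suppress=True)
print(s['time'],s['tcp_pos'],s['ee_rot'],'F',s['wrist_force'],'M',s['moment'],s['opening'],s['grip_force'],'chamber',local(s['tcp_pos'][None],C))
if c:
    v,u=np.nonzero(c['color'].max(2)<50); uv=np.c_[u,v]; D=world(c,uv); P=world(c,uv,.132); d=sdf(local(P,C)); ok=(np.abs(D[:,2]-.132)<.015)&(np.abs(d)<.015)
    print('fit',fit(P[ok],C),'z',np.median(D[ok&(abs(d)<.003)][:,2]))
E
python3 st.py 1
```

```text
1.8 [0.4712 0.2146 0.1746] [-179.9984   -0.0023 -177.7271] F [ 0.4773  0.3743 -0.3846] M [ 0.0386 -0.004   0.0076] 0.003919336052514706 0.0 chamber [[-0.1103  0.1703]]
fit (array([0.5874, 0.052 , 0.0492]), 5425, np.float64(0.003980014519194956)) z 0.13379879186004465
```

```bash
python3 - <<'E'
from h import *
from mv import ch
c=load('wrist'); im=c['color'][:,:,::-1].copy()
for y in np.arange(-.165,.17,.03):
  for dx in(-.007,0,.007):
    q=cv2.projectPoints(ch(-.11+dx,y,.134)[None],np.array(c['rvec'],float),np.array(c['tvec'],float),c['mtx'],np.array([c['k1'],0,0,0,0]))[0].ravel()
    if abs(q).max()<700: cv2.circle(im,(int(q[0]),int(q[1])),1,(0,0,255),-1)
cv2.imwrite('pics/w_ov.png',im)
E
```

```text
(no output)
```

View pics/w_ov.png

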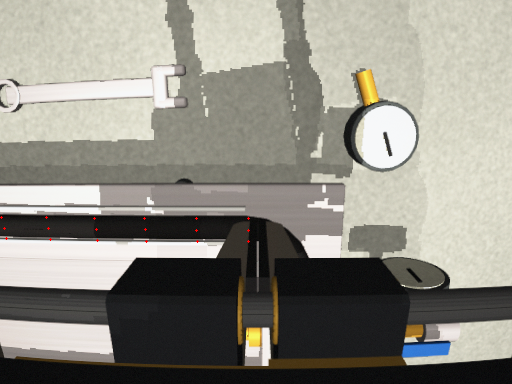

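The overlay matches the black bead (rows 214–241) to within about 1 mm, and the closed fingertips are above the seal near (258,225). I'll touch down now.

>>> send_rows:
  offset:
    - [0,0,0.004]
    - [0,0,0.009]
    - [0,0,0.013]
    - [0,0,0.015]
    - [0,0,0.0165]
    - [0,0,0.018]
    - [0,0,0.018]
    - [0,0,0.018]
  delta_rot:
    - [0,0,0]
    - [0,0,0]
    - [0,0,0]
    - [0,0,0]
    - [0,0,0]
    - [0,0,0]
    - [0,0,0]
    - [0,0,0]
  hand: [0,0,0,0,0,0,0,0]

```text
time: 2.6
tcp_pos: [0.4712, 0.2146, 0.1568]
ee_rot: [-180.0, 0.0, -177.7]
wrist_force: [-1.0, -1.4, 1.6]
opening: 0.006
grip_force: 1.1
```

```bash
python3 st.py; python3 st.py
```

```text
2.6 [0.4712 0.2146 0.1568] [-179.9965    0.0045 -177.7283] F [-1.0427 -1.4366  1.6437] M [-0.104   0.2721 -0.0713] 0.00636472507114814 1.1462888489768375 chamber [[-0.1103  0.1702]]
2.6 [0.4712 0.2146 0.1568] [-179.9965    0.0045 -177.7283] F [-1.0427 -1.4366  1.6437] M [-0.104   0.2721 -0.0713] 0.00636472507114814 1.1462888489768375 chamber [[-0.1103  0.1702]]
```

>>> send_rows:
  offset:
    - [0,0,0.0005]
    - [0,-0.001,0.001]
    - [0,-0.004,0.001]
    - [0,-0.008,0.001]
    - [0,-0.012,0.001]
    - [0,-0.016,0.001]
    - [0,-0.02,0.001]
    - [0,-0.024,0.001]
  delta_rot:
    - [0,0,0]
    - [0,0,0]
    - [0,0,0]
    - [0,0,0]
    - [0,0,0]
    - [0,0,0]
    - [0,0,0]
    - [0,0,0]
  hand: [0,0,0,0,0,0,0,0]

```text
time: 3.4
tcp_pos: [0.4722, 0.1902, 0.1557]
ee_rot: [180.0, 0.0, -177.7]
wrist_force: [0.3, 1.0, 2.8]
opening: 0.005
grip_force: 1.5
```

```bash
python3 st.py
```

```text
3.4 [0.4722 0.1902 0.1557] [ 179.9951    0.0125 -177.7391] F [0.3411 0.954  2.7742] M [ 0.4438  0.0175 -0.    ] 0.005433149059974316 1.4865501411259174 chamber [[-0.1103  0.1458]]
```

Contact is steady at about 2.8 N, so I'll slide on.

>>> send_rows:
  offset:
    - [0,-0.005,0]
    - [0,-0.01,0]
    - [0,-0.015,0]
    - [0,-0.02,0]
    - [0,-0.025,0]
    - [0,-0.03,0]
    - [0,-0.035,0]
    - [0,-0.04,0]
  delta_rot:
    - [0,0,0]
    - [0,0,0]
    - [0,0,0]
    - [0,0,0]
    - [0,0,0]
    - [0,0,0]
    - [0,0,0]
    - [0,0,0]
  hand: [0,0,0,0,0,0,0,0]

```text
time: 4.2
tcp_pos: [0.4737, 0.1502, 0.1556]
ee_rot: [-180.0, -0.0, -177.7]
wrist_force: [0.2, 2.5, 3.5]
opening: 0.003
grip_force: 1.5
```

>>> send_rows:
  offset:
    - [0,-0.005,0]
    - [0,-0.01,0]
    - [0,-0.015,0]
    - [0,-0.02,0]
    - [0,-0.025,0]
    - [0,-0.03,0]
    - [0,-0.035,0]
    - [0,-0.04,0]
  delta_rot:
    - [0,0,0]
    - [0,0,0]
    - [0,0,0]
    - [0,0,0]
    - [0,0,0]
    - [0,0,0]
    - [0,0,0]
    - [0,0,0]
  hand: [0,0,0,0,0,0,0,0]

```text
time: 5.0
tcp_pos: [0.4753, 0.1102, 0.1556]
ee_rot: [180.0, -0.0, -177.7]
wrist_force: [-0.4, 2.2, 2.4]
opening: 0.004
grip_force: 1.5
```

```bash
python3 st.py 1
```

```text
5.05 [0.4753 0.1096 0.1556] [-179.9699   -0.01   -177.7514] F [-0.5076  0.7602  2.7166] M [ 0.1854 -0.0036 -0.0297] 0.007116305975829428 1.5069467201828957 chamber [[-0.1103  0.0652]]
fit (array([0.5855, 0.041 , 0.0411]), 11547, np.float64(0.003964161911327095)) z 0.13021387175095298
```

>>> send_rows:
  offset:
    - [0,-0.005,0]
    - [0,-0.01,0]
    - [0,-0.015,0]
    - [0,-0.02,0]
    - [0,-0.025,0]
    - [0,-0.03,0]
    - [0,-0.035,0]
    - [0,-0.04,0]
  delta_rot:
    - [0,0,0]
    - [0,0,0]
    - [0,0,0]
    - [0,0,0]
    - [0,0,0]
    - [0,0,0]
    - [0,0,0]
    - [0,0,0]
  hand: [0,0,0,0,0,0,0,0]

```text
time: 5.85
tcp_pos: [0.4769, 0.0702, 0.1556]
ee_rot: [-180.0, -0.0, -177.7]
wrist_force: [0.9, 2.4, 3.0]
opening: 0.007
grip_force: 1.5
```

>>> send_rows:
  offset:
    - [0,-0.005,0]
    - [0,-0.01,0]
    - [0,-0.015,0]
    - [0,-0.02,0]
    - [0,-0.025,0]
    - [0,-0.03,0]
    - [0,-0.035,0]
    - [0,-0.04,0]
  delta_rot:
    - [0,0,0]
    - [0,0,0]
    - [0,0,0]
    - [0,0,0]
    - [0,0,0]
    - [0,0,0]
    - [0,0,0]
    - [0,0,0]
  hand: [0,0,0,0,0,0,0,0]

```text
time: 6.65
tcp_pos: [0.4785, 0.0303, 0.1556]
ee_rot: [-180.0, -0.0, -177.7]
wrist_force: [0.7, 1.8, 2.2]
opening: 0.005
grip_force: 1.5
```

>>> send_rows:
  offset:
    - [0,-0.005,0]
    - [0,-0.01,0]
    - [0,-0.015,0]
    - [0,-0.02,0]
    - [0,-0.025,0]
    - [0,-0.03,0]
    - [0,-0.035,0]
    - [0,-0.04,0]
  delta_rot:
    - [0,0,0]
    - [0,0,0]
    - [0,0,0]
    - [0,0,0]
    - [0,0,0]
    - [0,0,0]
    - [0,0,0]
    - [0,0,0]
  hand: [0,0,0,0,0,0,0,0]

```text
time: 7.45
tcp_pos: [0.48, -0.0097, 0.1556]
ee_rot: [180.0, -0.0, -177.7]
wrist_force: [-0.5, 1.8, 2.7]
opening: 0.003
grip_force: 1.5
```

```bash
python3 st.py 1; python3 - <<'E'
from h import *
from mv import ch
c=load('wrist'); im=c['color'][:,:,::-1].copy()
t=np.linspace(0,np.pi/2,7)
pts=[(-.11,y) for y in np.arange(-.165,.0,.02)]+[(-.075-.035*np.cos(a),-.165-.035*np.sin(a)) for a in t]+[(x,-.2) for x in np.arange(-.06,.06,.015)]
for x,y in pts:
    q=cv2.projectPoints(ch(x,y,.134)[None],np.array(c['rvec'],float),np.array(c['tvec'],float),c['mtx'],np.array([c['k1'],0,0,0,0]))[0].ravel()
    if abs(q).max()<700: cv2.circle(im,(int(q[0]),int(q[1])),1,(0,0,255),-1)
cv2.imwrite('pics/w_ov2.png',im)
E
```

```text
7.5 [ 0.4801 -0.0103  0.1556] [-179.9674   -0.0056 -177.7487] F [-0.7109  0.6882  3.9987] M [0.1372 0.0788 0.0214] 0.007061080792486153 1.4972958248108625 chamber [[-0.1103 -0.0548]]
fit (array([0.5851, 0.0524, 0.0399]), 11896, np.float64(0.004010774668308484)) z 0.13025171162996363
```

View pics/w_ov2.png

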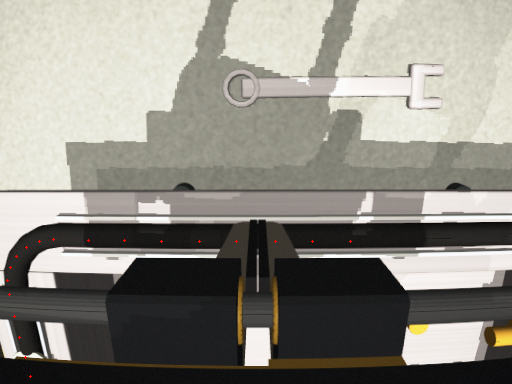

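>>> send_rows:
  offset:
    - [0,-0.005,0]
    - [0,-0.01,0]
    - [0,-0.015,0]
    - [0,-0.02,0]
    - [0,-0.025,0]
    - [0,-0.03,0]
    - [0,-0.035,0]
    - [0,-0.04,0]
  delta_rot:
    - [0,0,0]
    - [0,0,0]
    - [0,0,0]
    - [0,0,0]
    - [0,0,0]
    - [0,0,0]
    - [0,0,0]
    - [0,0,0]
  hand: [0,0,0,0,0,0,0,0]

```text
time: 8.3
tcp_pos: [0.4816, -0.0497, 0.1556]
ee_rot: [180.0, -0.0, -177.7]
wrist_force: [0.8, 2.9, 2.4]
opening: 0.009
grip_force: 1.5
```

>>> send_rows:
  offset:
    - [0,-0.005,0]
    - [0,-0.01,0]
    - [0,-0.015,0]
    - [0,-0.02,0]
    - [0,-0.025,0]
    - [0,-0.03,0]
    - [0,-0.035,0]
    - [0,-0.04,0]
  delta_rot:
    - [0,0,0]
    - [0,0,0]
    - [0,0,0]
    - [0,0,0]
    - [0,0,0]
    - [0,0,0]
    - [0,0,0]
    - [0,0,0]
  hand: [0,0,0,0,0,0,0,0]

```text
time: 9.1
tcp_pos: [0.4832, -0.0896, 0.1556]
ee_rot: [180.0, -0.0, -177.7]
wrist_force: [0.3, 2.6, 2.6]
opening: 0.003
grip_force: 1.5
```

>>> send_rows:
  offset:
    - [0,-0.004,0]
    - [0,-0.008,0]
    - [0,-0.012,0]
    - [0,-0.016,0]
    - [0,-0.02,0]
    - [0,-0.024,0]
    - [0,-0.028,0]
    - [0,-0.031,0]
  delta_rot:
    - [0,0,0]
    - [0,0,0]
    - [0,0,0]
    - [0,0,0]
    - [0,0,0]
    - [0,0,0]
    - [0,0,0]
    - [0,0,0]
  hand: [0,0,0,0,0,0,0,0]

```text
time: 9.9
tcp_pos: [0.4844, -0.1205, 0.1556]
ee_rot: [-180.0, -0.0, -177.7]
wrist_force: [0.2, 2.5, 1.9]
opening: 0.006
grip_force: 1.5
```

```bash
python3 st.py
```

```text
9.9 [ 0.4844 -0.1205  0.1556] [-179.9976   -0.0013 -177.7364] F [0.2493 2.5203 1.8878] M [0.4218 0.0082 0.0004] 0.005601042698805126 1.5019191429018974 chamber [[-0.1102 -0.1651]]
```

>>> send_rows:
  offset:
    - [-0.0007,-0.0068,0.0002]
    - [-0.0027,-0.0134,0.0003]
    - [-0.0059,-0.0194,0.0003]
    - [-0.0103,-0.0247,0.0003]
    - [-0.0156,-0.0291,0.0003]
    - [-0.0216,-0.0323,0.0003]
    - [-0.0282,-0.0343,0.0003]
    - [-0.035,-0.035,0.0003]
  delta_rot:
    - [0,0,0]
    - [0,0,0]
    - [0,0,0]
    - [0,0,0]
    - [0,0,0]
    - [0,0,0]
    - [0,0,0]
    - [0,0,0]
  hand: [0,0,0,0,0,0,0,0]

```text
time: 10.7
tcp_pos: [0.5214, -0.1542, 0.1553]
ee_rot: [-180.0, -0.0, -177.7]
wrist_force: [-2.2, -0.7, 3.7]
opening: 0.006
grip_force: 1.6
```

```bash
python3 st.py 1; python3 - <<'E'
from h import *
from mv import ch
from rig import env
cap(env,'side'); cap(env,'top')
for n,B in(('side',(260,190,360,265)),('top',(300,110,380,210))):
    c=load(n); im=c['color'][:,:,::-1].copy(); x0,y0,x1,y1=B; k=8 if n=='side' else 6
    im=cv2.resize(im[y0:y1,x0:x1],None,fx=k,fy=k,interpolation=cv2.INTER_CUBIC)
    for x in np.arange(-.075,.05,.0145):
        q=cv2.projectPoints(ch(x,-.2,.134)[None],np.array(c['rvec'],float),np.array(c['tvec'],float),c['mtx'],np.array([c['k1'],0,0,0,0]))[0].ravel()
        cv2.circle(im,(int((q[0]-x0+.5)*k),int((q[1]-y0+.5)*k)),2,(0,0,255),-1)
    cv2.imwrite(f'pics/z_{n}.png',im)
E
```

```text
10.75 [ 0.5222 -0.1542  0.1555] [-179.9527    0.0605 -177.7245] F [-1.1532 -0.416   3.3855] M [-0.0275  0.148   0.0265] 0.004036355011385198 1.5538882749387994 chamber [[-0.0738 -0.2002]]
fit (array([0.5877, 0.0463, 0.0386]), 7033, np.float64(0.0035841417545828935)) z 0.13000632919227434
```

View pics/z_side.png

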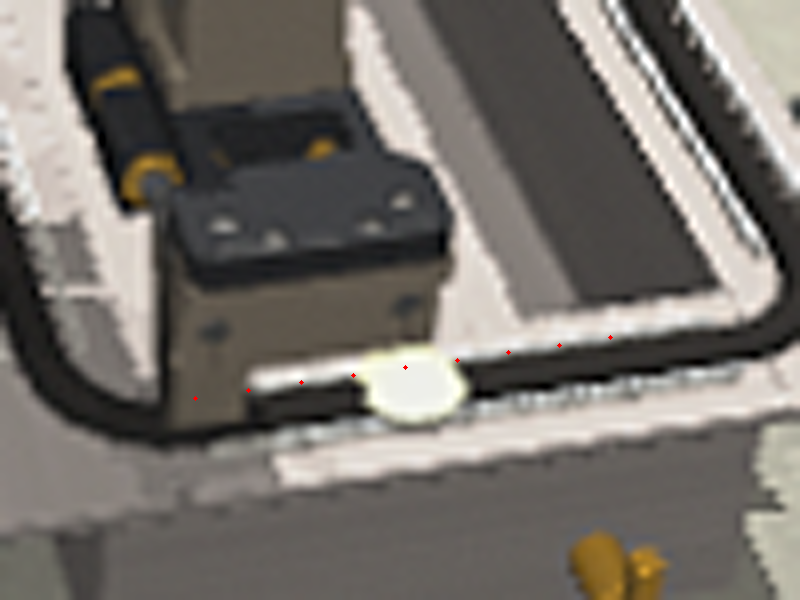

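View pics/z_top.png

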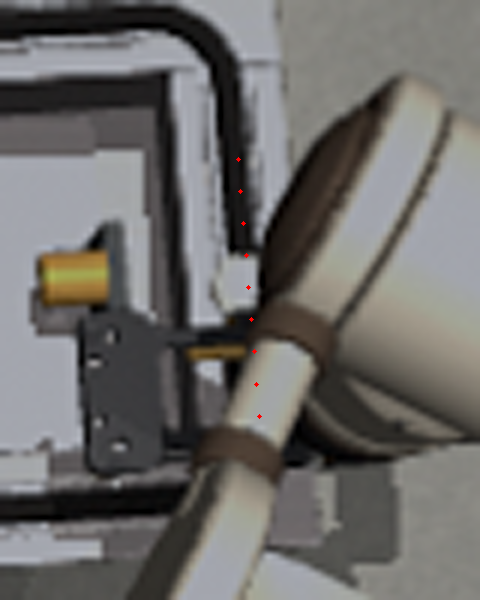

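```bash
python3 - <<'E'
from h import *
from mv import C
from fit import local
c=load('side'); p=np.array([.5222,-.1542,.1555]); Rt=R.from_euler('xyz',[180,0,-177.73],degrees=True)
for x in(-.01,.01):
    q=cv2.projectPoints((p+Rt.apply([x,-.018,.025]))[None],np.array(c['rvec'],float),np.array(c['tvec'],float),c['mtx'],np.array([c['k1'],0,0,0,0]))[0].ravel()
    print(((q-[260,190]+.5)*8).round())
# lump centroid in both views
for n,B,z in(('side',(300,228,325,248),.134),('top',(333,148,346,165),.134)):
    c=load(n); x0,y0,x1,y1=B; I=c['color'][y0:y1,x0:x1].astype(int)
    print(n,world(c,[[x0+(x1-x0)/2,(y0+y1)/2]],z))
c=load('side')
for u,v in((415,385),(362,385),(468,380)): 
    P=world(c,[[260+u/8-.5,190+v/8-.5]],.1345); print(P,local(P,C),world(c,[[260+u/8-.5,190+v/8-.5]]))
c=load('top')
for u,v in((240,283),(240,253),(243,310)): 
    P=world(c,[[300+u/6-.5,110+v/6-.5]],.136); print(P,local(P,C))
E
```

```text
[254. 448.]
[180. 459.]
side [[ 0.58157594 -0.16033591  0.134     ]]
top [[ 0.5814172  -0.14791125  0.134     ]]
[[ 0.57934318 -0.15930875  0.1345    ]] [[-0.01692038 -0.20760452]] [[ 0.58052523 -0.15593432  0.13134546]]
[[ 0.56545551 -0.15690441  0.1345    ]] [[-0.03070295 -0.2046568 ]] [[ 0.56625053 -0.15448021  0.13224204]]
[[ 0.59380595 -0.15980856  0.1345    ]] [[-0.00248838 -0.20867175]] [[ 0.5962392  -0.153278    0.12839035]]
[[ 0.58062625 -0.14745469  0.136     ]] [[-0.01517291 -0.19580997]]
[[ 0.59409144 -0.14801631  0.136     ]] [[-0.00174016 -0.19689979]]
[[ 0.56850274 -0.14828361  0.136     ]] [[-0.02731962 -0.19616228]]
```

The lump centre is at chamber x ≈ −16.5 mm in both views: it's the pale blob at (415,385) in the side crop and (240,283) in the top crop. That puts it about 58 mm past seal_side. The fingertips are on the side run at its start, so I'll continue slowly.

>>> send_rows:
  offset:
    - [-0.004,-0.0005,0]
    - [-0.008,-0.001,0]
    - [-0.012,-0.001,0]
    - [-0.016,-0.001,0]
    - [-0.02,-0.001,0]
    - [-0.024,-0.001,0]
    - [-0.028,-0.001,0]
    - [-0.03,-0.001,0]
  delta_rot:
    - [0,0,0]
    - [0,0,0]
    - [0,0,0]
    - [0,0,0]
    - [0,0,0]
    - [0,0,0]
    - [0,0,0]
    - [0,0,0]
  hand: [0,0,0,0,0,0,0,0]

```text
time: 11.65
tcp_pos: [0.5512, -0.1536, 0.1553]
ee_rot: [-180.0, 0.0, -177.7]
wrist_force: [-1.8, 0.1, 4.1]
opening: 0.005
grip_force: 1.6
```

>>> send_rows:
  offset:
    - [-0.002,0,0]
    - [-0.004,0,0]
    - [-0.006,0,0]
    - [-0.008,0,0]
    - [-0.01,0,0]
    - [-0.012,0,0]
    - [-0.013,0,0]
    - [-0.013,0,0]
  delta_rot:
    - [0,0,0]
    - [0,0,0]
    - [0,0,0]
    - [0,0,0]
    - [0,0,0]
    - [0,0,0]
    - [0,0,0]
    - [0,0,0]
  hand: [0,0,0,0,0,0,0,0]

```text
time: 12.45
tcp_pos: [0.5626, -0.1529, 0.1547]
ee_rot: [180.0, -0.2, -177.7]
wrist_force: [-5.5, -1.0, 4.6]
opening: 0.004
grip_force: 3.2
```

```bash
python3 st.py
```

```text
12.45 [ 0.5626 -0.1529  0.1547] [ 179.957    -0.2113 -177.7244] F [-5.4699 -1.006   4.5702] M [-0.0759  1.1381  0.0323] 0.003938991876353738 3.206159177043446 chamber [[-0.0334 -0.2006]]
```

I can feel the lump: there's a horizontal resistance of 5.5 N on its flank. I'll ease up while climbing to its top.

>>> send_rows:
  offset:
    - [0,0,-0.001]
    - [-0.001,0,-0.0018]
    - [-0.003,0,-0.0022]
    - [-0.005,0,-0.0025]
    - [-0.007,0,-0.0025]
    - [-0.009,0,-0.0025]
    - [-0.01,0,-0.0025]
    - [-0.01,0,-0.0025]
  delta_rot:
    - [0,0,0]
    - [0,0,0]
    - [0,0,0]
    - [0,0,0]
    - [0,0,0]
    - [0,0,0]
    - [0,0,0]
    - [0,0,0]
  hand: [0,0,0,0,0,0,0,0]

```text
time: 13.25
tcp_pos: [0.5743, -0.1527, 0.1579]
ee_rot: [-180.0, 0.0, -177.7]
wrist_force: [-1.3, -0.2, 3.5]
opening: 0.004
grip_force: 1.6
```

```bash
python3 st.py
```

```text
13.25 [ 0.5743 -0.1527  0.1579] [-179.9899    0.05   -177.7266] F [-1.3199 -0.2121  3.5107] M [ 0.0486  0.1446 -0.0008] 0.003654027358404566 1.6048061711762784 chamber [[-0.0217 -0.2008]]
```

>>> send_rows:
  offset:
    - [-0.001,0,0]
    - [-0.002,0,0]
    - [-0.003,0,0]
    - [-0.004,0,0]
    - [-0.005,0,0]
    - [-0.005,0,0]
    - [-0.005,0,0]
    - [-0.005,0,0]
  delta_rot:
    - [0,0,0]
    - [0,0,0]
    - [0,0,0]
    - [0,0,0]
    - [0,0,0]
    - [0,0,0]
    - [0,0,0]
    - [0,0,0]
  hand: [0,0,0,0,0,0,0,0]

```text
time: 14.05
tcp_pos: [0.5789, -0.1525, 0.1579]
ee_rot: [-180.0, 0.0, -177.7]
wrist_force: [-0.8, -0.3, 2.6]
opening: 0.004
grip_force: 1.6
```

```bash
python3 st.py; python3 - <<'E'
from h import *
from rig import env
c=cap(env,'side'); cv2.imwrite('pics/end.png',cv2.resize(c['color'][190:265,260:360,::-1],None,fx=8,fy=8,interpolation=cv2.INTER_CUBIC))
E
```

```text
14.05 [ 0.5789 -0.1525  0.1579] [-179.9948    0.0204 -177.7298] F [-0.8203 -0.3129  2.6295] M [ 0.032   0.1872 -0.0411] 0.004414801668137722 1.629770426839059 chamber [[-0.0171 -0.2008]]
```

View pics/end.png

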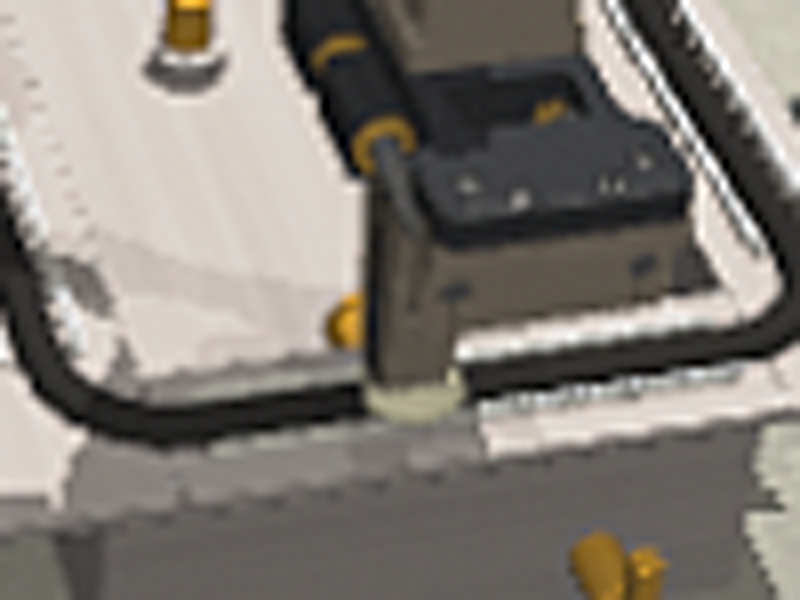

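The fingertips (columns 370–455) sit centred on the lump (362–468) with about 2.6 N of contact, so I'm handing in.

```bash
python3 -c "
from rig import env
print(env.close_job())"
```

```text
the job is handed in; nothing more can be done
None
```

I slid the closed fingertips lightly (2–5 N downward) along the seal from the inlet-valve corner, across the front and round the other corner. They finished resting on the sealant lump, about 58 mm past the start of the side run, with 2.6 N of contact, and I handed the job in at 14 s; no result was shown.

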